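Set the forceps to the gauge gap and hold

ROBOT

A 7-joint arm with a two-finger parallel gripper is mounted at the origin on the work surface. World frame = base frame: x ahead of the robot, y to its left, z up, the work surface at z = 0. Lengths are in m, angles in degrees, forces in N, time in s.
With the tool pointing down it reaches from about 0.425 to 0.95 m from the base axis. Payload 4.7 kg.
Tool frame: the origin (TCP) lies where the fingers leave the gripper's body, on its centre line; the fingertips stand 73 mm ahead of it and the grasp point (between the pads) lies bot.tcp_to_grasp ahead of it (bot.tcp_to_grasp is the distance from the TCP to the grasp point, in m); z points along the fingers, y is the line along which they close (so a half turn about z gives the same grasp; the last joint's range is limited). The gripper opens to 85 mm and grips with 20 to 120 N. Pads are 22 mm wide; open, the fingers measure 114 mm over their backs; the gripper's body (76 mm by 85 mm) begins 54 mm behind the grasp point. The pads swing forward as they close: fully open they stand 13 mm farther back than shut.
Start: joints at [-73.734, 26.849, -2.785, 87.806, 1.381, 65.374, -4.715], TCP at [0.208, 0.642, 0.304] pointing down, gripper open.
Joint ranges: [-148.3, 148.3], [-19.14, 114.17], [-79.39, 73.82], [5.75, 140.21], [-59.74, 239.74], [12.07, 113.84], [-152.46, 152.46]. Speed limits (degrees/s): [147.25, 147.25, 180, 180, 180, 180, 180].

INTERFACE

Orientations are given as [roll, pitch, yaw] about the fixed x, y, z axes, in that order (R = Rz(yaw) Ry(pitch) Rx(roll)).
In Python, from plant import bot gives the robot as it stands.
- The arm moves only by the shell command python3 -m jog 'ROWS'. ROWS is a JSON object of lists of equal length, an entry for each row: "grip": the opening, from -1 (shut) to 1 (fully open); "linear": the shift along the tool's x, y, z in m, a list of three; "roll": the turn about the tool's z in degrees. In form: {"grip": [grip, ...], "linear": [[x, y, z], ...], "roll": [roll, ...]}. A call has 1 to 20 rows; each row is the pose to reach, as a shift and turn from the pose commanded when the call began, along the tool's axes at that moment; what a row does not reach only later rows make up. A row lasts 1/8 s, in which the tool goes at most 62.5 mm and 10.7 degrees, less where a joint would pass 70% of its speed; a pose out of reach is approached as far as the arm can. A call with a gripper value outside its range is refused whole. The fingers move at their own pace and stop on an object; the grip force is fixed at half the most. Time passes only in rows, so rows that repeat a pose let the fingers close. It gives the time, the measured TCP pose, the force, the opening and the grip force at its end, in the units of the state.
- bot.read_state(): the state, without advancing time (a new reading comes with each control period).
- bot.capture(name): name is "side" or "top" or "wrist"; returns the picture (400x640x3 uint8, blue, green, red); there is no depth.
- bot.camera_model(name): a dict with "intrinsics" (3x3 intrinsics, pixels), "k1" (the pictures are not rectified: a ray, as slopes to the right and down, at radius r is drawn at 1 + k1 r^2 times it, then the intrinsics apply), "R" (3x3) and "t" (3): a world point X has camera coordinates R X + t. Camera axes: x right, y down, z forward; pixel columns grow to the right and rows downward; lengths in m; the calibration is good to about 2 mm. A picture is of the moment at which its call begins: read the wrist's pose just before it. camera_model takes no time and is no camera call; for the wrist camera it gives the pose at the moment of the call.
- bot.close_job(): hands the job in; it is judged then, once.
The state is a dict: "time": time; "q": joint angles; "joint_vel": joint speeds; "joint_torque": joint torques, N m; "ee_pos": TCP position; "orientation": TCP orientation; "force": force on the tool from outside, world axes, zero at the start; "ft_torque": the same for the moment, N m; "gripper_width": finger opening in m; "gripper_force": force on a finger pad.
Only numpy, scipy, OpenCV 4.12 (cv2) and the standard library are available. Lean on these libraries where they do the work, as an engineer would, in place of code of your own. Each camera call takes 0.05 s, during which the arm holds its last target. There are 200 camera calls.

TASK

Check the forceps against the gap gauge: pick them up from the bench by their grips, bring the tips just above the two black ridges of the gauge (no more than 25 mm above, without touching it) and squeeze until each tip is centred over its own ridge, near the middle of its length. Keep the forceps level and hold that gap steady: the job finishes with you still holding the forceps there, squeezed to the gap. Do not let the forceps touch the gauge, do not shift its ridges, and leave the jar, cup and screwdriver where they are.

Things in the scene. Friction and masses are not known exactly. Their poses are not given: they have to be found in the camera images.
- forceps: bare-steel sprung forceps, 166 mm long, 14 mm high, about 90 g, lying flat so that the two arms open sideways. Origin: on the underside midway between the grips, 9 mm ahead of the centre of mass (z = 0 on the bench); x points to the tips, z up. A block 22 x 14 x 14 mm centred at x = -75 mm joins the arms, which hinge at x = -70 mm, y = +-4 mm: strips 150 mm long, 3 mm thick, with black tips
- forceps_grip (a point): 7 mm above the forceps' origin, midway between the grips: flat ribbed pads on the outsides of the arms, x from -14 to 14 mm, 14 mm high, 38 mm over their outsides when left alone, parallel at half squeeze. Squeezed, width over the grips = 19 mm + 0.47 x (tip separation - 8 mm), within 2 mm. The spring takes 7 N to start closing, 17 N nearly shut, and opens when relaxed
- tip_left (a point): end of the arm on the forceps' +y side: a black plastic tip 32 mm long, 5 mm thick, 8 mm high; the point is mid thickness at its very end, 7 mm above the forceps' underside; left alone the two tips stand 46 mm apart, 79 mm ahead of the forceps' origin (80 mm when squeezed). Both arms close equally
- tip_right (a point): end of the arm on the forceps' -y side, otherwise as tip_left
- gauge: gap gauge fixed to the bench: aluminium block 60 x 100 mm, 34 mm high, on a black foot 80 x 120 x 6 mm. On top two black ridges run along its x axis, each 44 mm long, 2 mm wide, tops 40 mm above the bench; the second is on a clamped carriage with a screw head 42.5 mm high. Origin: centre of the underside, z up. The forceps lie along its x axis, either way round, either tip to either ridge
- line_a (a point): middle of the top edge of the fixed ridge (11 mm to the -y side of the gauge's origin); axes as the gauge's
- line_b (a point): middle of the top edge of the carriage's ridge, set 14 to 34 mm to the +y side of line_a; that distance is the tip separation to set. Axes as the gauge's
- jar: bystander: loose closed glass jar with a white cap, 48 mm wide, 60 mm high; origin at the centre of its underside
- cup: bystander: loose steel cup, mouth up, 64 mm wide at the rim, 55 mm high; origin at the centre of its underside
- driver: bystander: loose screwdriver lying on the bench, handle to its -x
Mind the look-alikes: they are no part of the job. There is more than one size of the forceps; the one meant has the size given above. There is more than one size of the gauge; the one meant has the size given above.

How it is judged (in metres and radians):
On the way:
1. the forceps are lifted off the bench in the gripper (contact force between the fingers and forceps above 2 N and height (world z) of forceps above 0.02 m), for 0.2 s.
At the end, for the whole second after the job is handed in: through the last second the fingers hold the forceps (over 2 N) in the air, level within 0.3 rad, still (under 20 mm/s), not touching the gauge, with one tip over each ridge: each within 3 mm sideways of its ridge line, within 12 mm of the ridge's middle lengthwise, and 1 to 30 mm above its top (all of step 1 and ((y of tip_left in the frame of line_a between -0.003 and 0.003 m and x of tip_left in the frame of line_a between -0.012 and 0.012 m and z of tip_left in the frame of line_a between 0.001 and 0.03 m and y of tip_right in the frame of line_b between -0.003 and 0.003 m and x of tip_right in the frame of line_b between -0.012 and 0.012 m and z of tip_right in the frame of line_b between 0.001 and 0.03 m) or (y of tip_right in the frame of line_a between -0.003 and 0.003 m and x of tip_right in the frame of line_a between -0.012 and 0.012 m and z of tip_right in the frame of line_a between 0.001 and 0.03 m and y of tip_left in the frame of line_b between -0.003 and 0.003 m and x of tip_left in the frame of line_b between -0.012 and 0.012 m and z of tip_left in the frame of line_b between 0.001 and 0.03 m)) and contact force between forceps and gauge below 0.3 N and angle between forceps's own z axis and vertical below 0.3 rad and linear speed of forceps below 0.02 m/s); the arm keeps its last pose, push and grip.
It fails at once if the forceps press on the gauge (over 1 N) (contact force between forceps and gauge above 1 N).
It fails at once if a ridge is shifted by more than 2 mm (distance of line_b from where it was at the start of the episode above 0.002 m).
It fails at once if the jar, cup or screwdriver is moved by more than 30 mm (distance of any of jar, cup, driver from where it was at the start of the episode above 0.03 m).
It also fails if it takes over 38 s, if anything falls off the work surface, if the arm or the gripper's body presses on something with over 40 N, if the wrist force passes 120 N, or if a joint passes its speed limit or range.

## Working session

There is one attempt and no reset: what is moved stays moved. The work goes in short steps, Python scripts to look and compute and a shell command to move; the robot and the scene stay as the last step left them, time stands still between calls to the robot, and variables do not carry over. Pictures are saved under pics/ and viewed, at most 10 in all, crops included, and the job is handed in when it is done.

```bash
mkdir -p pics; ls
cat > h.py <<'E'
import numpy as np, cv2
from plant import bot
def ray(name,px,m=None):
    m=m or bot.camera_model(name); K=np.array(m["intrinsics"],float)
    p=np.linalg.solve(K,[px[0],px[1],1.])[:2]; u=p.copy()
    for _ in range(20): u=p/(1+m["k1"]*(u@u))
    R=np.array(m["R"]);t=np.array(m["t"]); d=R.T@np.array([u[0],u[1],1.]); return -R.T@t,d
def onz(name,px,z,m=None):
    o,d=ray(name,px,m); return o+d*(z-o[2])/d[2]
def proj(name,X,m=None):
    m=m or bot.camera_model(name); c=np.array(m["R"])@np.array(X,float)+np.array(m["t"]); u=c[:2]/c[2]
    u=u*(1+m["k1"]*(u@u)); return (np.array(m["intrinsics"])@np.array([u[0],u[1],1.]))[:2]
E
python3 - <<'E'
from h import *
print(bot.tcp_to_grasp,bot.read_state())
for n in("top","side"):
    cv2.imwrite(f"pics/{n}0.png",bot.capture(n)); m=bot.camera_model(n); print(n,m["k1"],-np.array(m["R"]).T@np.array(m["t"]))
E
```

```text
pics
0.0539 {'time': 0.0, 'q': array([-73.73522092,  26.89717884,  -2.78536881,  87.87340331,
         1.37920217,  65.37296077,  -4.7134994 ]), 'joint_vel': array([-0.07747238, -0.02797635, -0.12316795,  0.03791623, -0.01213241,
       -0.01853357, -0.05985485]), 'joint_torque': array([-2.56714693e-04, -5.10304642e+01, -4.66729724e-02, -2.37710863e+01,
        1.07389677e-02,  7.57589500e-03, -2.49058161e-06]), 'ee_pos': array([0.20753213, 0.64185046, 0.30286518]), 'orientation': array([-1.79889946e+02,  1.99342368e-03,  1.62083401e+02]), 'force': array([ 0.35766691, -0.07911481,  0.0559225 ]), 'ft_torque': array([-0.06374383, -0.03009891,  0.06575833]), 'gripper_force': 0.0, 'gripper_width': 0.08508877484702553}
top -0.12366810640341278 [0.21639276 0.00598999 1.64255481]
side -0.05380589854276647 [ 0.37900095 -0.95575393  0.73909268]
```

View pics/top0.png

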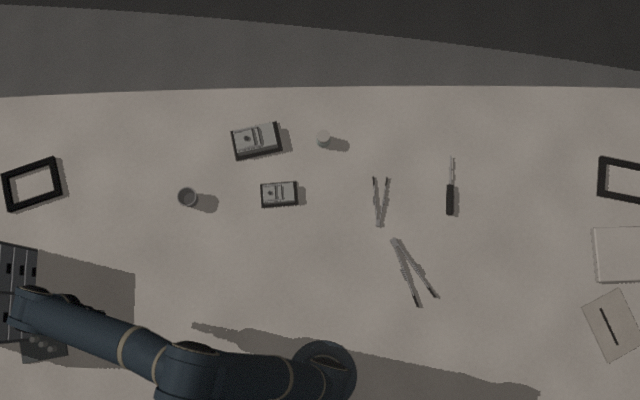

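View pics/side0.png

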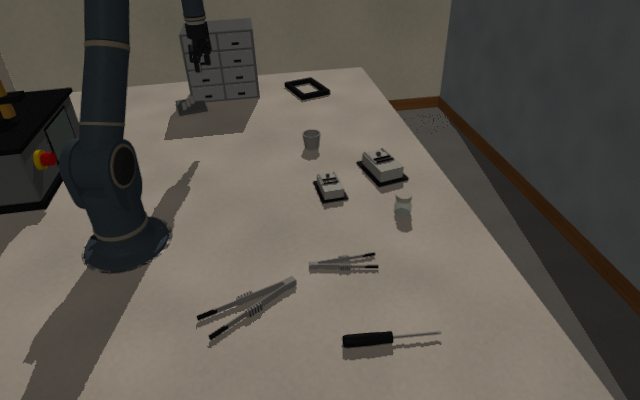

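Top view: the forceps candidates are at (380,200) and (415,270), and the gauge candidates at (257,141) and (279,194). The jar is at (323,137), the cup at (187,197) and the driver at (451,187). I'll measure sizes next.

Run:
```python
from h import *
P=lambda a,z:onz("top",a,z)
# forceps lengths: tips mid -> rear end
for n,t1,t2,r in(("small",(374.5,177.5),(388.5,177.5),(380,227)),("big",(418,307),(437,298),(394,238))):
    a,b,c=P(t1,.01),P(t2,.01),P(r,.007); print(n,"len",np.linalg.norm((a+b)/2-c)*1e3,"tips",np.linalg.norm(a-b)*1e3,c,(a+b)/2)
img=cv2.imread("pics/top0.png"); g=cv2.cvtColor(img,cv2.COLOR_BGR2GRAY)
for n,(x0,y0,x1,y1) in(("big",(225,115,290,165)),("small",(255,175,305,212))):
    s=g[y0:y1,x0:x1]; m=(s>140).astype(np.uint8); print(n,np.percentile(s,[2,25,50,75,98]))
a=cv2.resize(img[110:215,220:310],None,fx=6,fy=6,interpolation=cv2.INTER_CUBIC)[:600,:400+140]
b=cv2.resize(img[170:310,365:445],None,fx=3.2,fy=4,interpolation=cv2.INTER_CUBIC)
cv2.imwrite("pics/crop0.png",np.hstack([a,cv2.copyMakeBorder(b,0,40,0,0,cv2.BORDER_CONSTANT)]) )
```

```text
small len 163.37089186309814 tips 45.986570647033126 [ 0.45777809 -0.19482189  0.007     ] [ 0.62073802 -0.20600713  0.01      ]
big len 228.40744438428482 tips 67.09243057860733 [ 0.42133641 -0.23847843  0.007     ] [ 0.21466543 -0.3356796   0.01      ]
big [ 35.  86. 120. 132. 136.]
small [ 36.  88. 120. 134. 138.]
```

View pics/crop0.png

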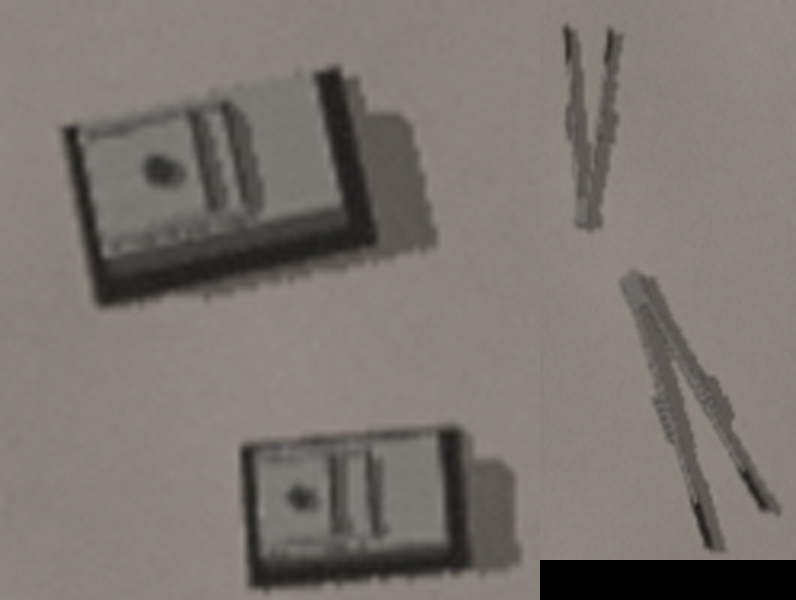

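The foot of the small gauge is about 38 px long, or about 122 mm, which fits the 120 mm given. The small forceps measure about 163 mm against 166 mm, with 46 mm between the tips. So the small ones, gauge at (279,194) and forceps at (380,200), are the ones meant; the others are oversize look-alikes. I'll pass over the gauge first, since it's on the way.

```bash
python3 -m jog '{"grip":[1,1,1,1,1,1,1,1,1,1,1,1,1,1],"linear":[[-0.025,-0.019,0],[-0.07,-0.055,0],[-0.12,-0.094,0],[-0.165,-0.13,0],[-0.21,-0.165,0],[-0.255,-0.2,0],[-0.3,-0.235,0],[-0.345,-0.27,0],[-0.39,-0.305,0],[-0.43,-0.337,0],[-0.465,-0.364,0],[-0.485,-0.38,0],[-0.495,-0.388,0],[-0.495,-0.388,0]],"roll":[-2,-5,-9,-14,-14,-14,-14,-14,-14,-14,-14,-14,-14,-14]}'
python3 - <<'E'
from h import *
s=bot.read_state(); m=bot.camera_model("wrist"); im=bot.capture("wrist"); cv2.imwrite("pics/w1.png",im)
import pickle; pickle.dump((m,s),open("w1.pkl","wb"))
print(s["time"],s["ee_pos"],s["orientation"],-np.array(m["R"]).T@np.array(m["t"]),np.array(m["R"]).round(3))
E
```

```text
time: 1.85
ee_pos: [0.5592, 0.1206, 0.3036]
orientation: [-180.0, -0.0, 176.0]
force: [-0.5, 0.7, 1.5]
gripper_width: 0.0851
gripper_force: 0.0
1.85 [0.55920894 0.12058917 0.30357403] [-1.79998507e+02 -3.97519718e-02  1.76031608e+02] [0.4806083  0.12752074 0.37270364] [[ 0.069  0.998 -0.   ]
 [ 0.948 -0.065  0.31 ]
 [ 0.31  -0.022 -0.951]]
```

View pics/w1.png

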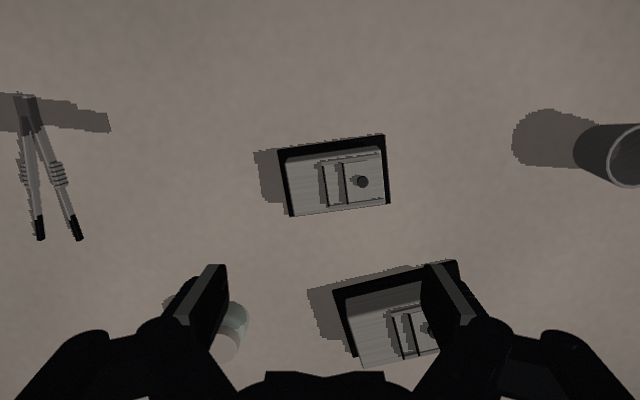

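The wrist view shows the target gauge at (335,177), with its ridges near x = 326 and 343 and the screw at (362,181). The forceps show at about (45,170), with tips at (40,238) and (78,238). I'll enlarge both.

Run:
```python
import cv2,numpy as np
im=cv2.imread("pics/w1.png"); im=cv2.convertScaleAbs(im,alpha=1.5)
a=cv2.resize(im[125:225,270:400],None,fx=4,fy=5.5,interpolation=cv2.INTER_CUBIC)
b=cv2.resize(im[85:250,5:95],None,fx=3,fy=550/165,interpolation=cv2.INTER_CUBIC)
cv2.imwrite("pics/crop1.png",np.hstack([a,b]))
g=cv2.cvtColor(cv2.imread("pics/w1.png"),cv2.COLOR_BGR2GRAY)
for y in range(156,214,5): print(y,g[y,314:352])
```

```text
156 [ 52  50  51  50  51  49  51  50  49  51  51  53  52  53  55  58  64  72
  79  84  88  92  94  90  96 101 103 106 110 112 110  88  64  65  65  63
  62  60]
161 [111 110 111 107 108 100  63  62  55  56  54  63  67  67  72  84  94  95
  95  95  95  94  94  93  90  90  90  90  93  92  92  91  90  90  90  89
  88  89]
166 [ 61  66  65  66  66  66  66  57   0  49 110 108 108 107 108 108 108 109
 110 104  69  65  66  66  66  66  67  61   2  37  90 112 111 109 110 110
 109 108]
171 [108 109 110 104  63  65  67  63  32   9  60 114 109 108 107 107 108 107
 107 108 101  67  70  68  63  64  64  62  44   0  50 113 111 110 110 110
 110 108]
176 [104 104 107  99  61  62  64  65  61  31  23  72 110 108 107 108 109 109
 109 110 110 111 112 103  61  64  64  64  60  28  24  74 112 112 108 111
 111 102]
181 [106 106 108 101  61  65  65  66  67  60   5  36  90 112 109 108 108 109
 108 108 108 108 109 102  60  64  64  65  65  58   1  37  92 112 111 103
  69  72]
186 [105 105 106 107 100  61  63  66  65  67  60   0  52 112 111 110 109 109
 109 108 108 109 110 112 105  64  66  67  67  65  45   9  58 112 113 109
 109 109]
191 [107 108 108 108 100  60  63  64  64  63  64  50   7  59 110 107 106 107
 106 107 108 108 109 110 103  62  65  64  65  66  61  29  24  74 113 112
 109 109]
196 [108 108 108 108 110 103  62  64  64  63  65  60  30  24  73 110 107 106
 107 106 107 107 108 110 102  62  63  65  65  65  66  59   1  52 111 112
 109 109]
201 [108 107 108 108 109 101  61  64  63  63  64  65  59   1  35  88 110 108
 108 109 109 110 111 112 105  71  74  73  66  66  67  63  30  11  59 112
 110 106]
206 [107 107 108 108 107 107 107 107 108 107 109 102  58  44  24  55  96  94
  94  94  94  94  93  93  93  92  92  91  91  90  90  91  92  91  92  92
  93  97]
211 [100 100 101 101 101 102 103 105 101 100 100  98  94  97 105  73  65  81
  76  85  77 106 128 127 127 127 127 129 129 128 127 127 127 127 127 128
 127 127]
```

View pics/crop1.png

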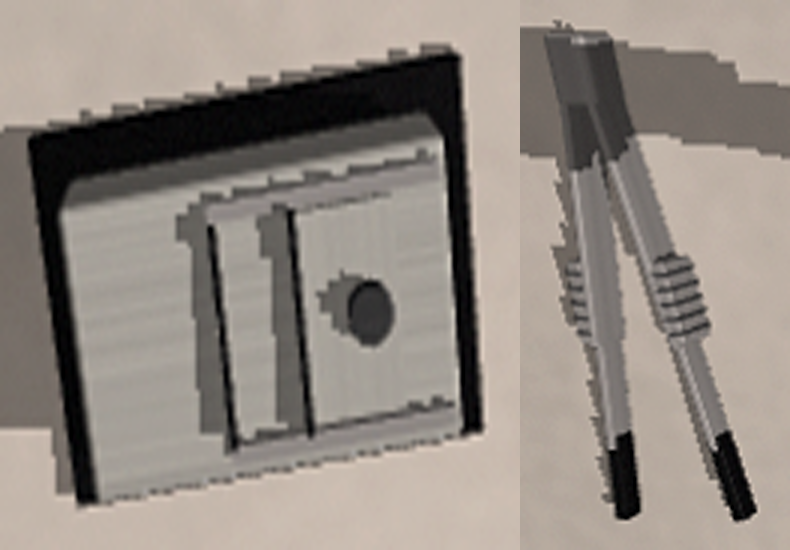

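Run:
```python
from h import *
import pickle
m,s=pickle.load(open("w1.pkl","rb")); g=cv2.cvtColor(cv2.imread("pics/w1.png"),cv2.COLOR_BGR2GRAY).astype(float)
res=[]
for (xa,ya,xb,yb) in((322.7,166.3,328.2,206.3),(343,163.5,347.5,204)):
    pts=[]
    for y in range(int(ya)+2,int(yb)-1):
        xc=xa+(xb-xa)*(y-ya)/(yb-ya); xs=np.arange(int(xc)-2,int(xc)+4); w=np.clip(55-g[y,xs],0,None)
        if w.sum()>20: pts.append((w@xs/w.sum(),y))
    W=np.array([onz("wrist",p,.040,m)[:2] for p in pts]); 
    f=np.polyfit(W[:,0],W[:,1],1); A=onz("wrist",(xa,ya),.04,m);B=onz("wrist",(xb,yb),.04,m)
    mid=(A+B)/2; print("len",np.linalg.norm(A-B),"yaw",np.degrees(np.arctan(f[0])),"mid",mid, np.polyval(f,mid[0]),"res",np.std(W[:,1]-np.polyval(f,W[:,0])))
    res.append((f,mid))
f0,f1=res[0][0],res[1][0]; x=.5*(res[0][1][0]+res[1][1][0])
print("sep",(np.polyval(f1,x)-np.polyval(f0,x))*np.cos(np.arctan(f0[0])))
R=onz("wrist",((580-520)/3+5,35*.3+85),.014,m); tl=onz("wrist",(41,240.5),.005,m); tr=onz("wrist",(80,240),.005,m)
print("forceps",R,tl,tr,np.linalg.norm(tl-tr),np.linalg.norm((tl+tr)/2-R))
# top view check of gauge: ridges
for p in((276,194),(282,194)): print(onz("top",p,.04))
```

```text
len 0.043172433681222824 yaw 4.275435176090912 mid [0.57312898 0.12224293 0.04      ] 0.12189008556543254 res 0.0001110593122651405
len 0.043458181938483914 yaw 4.214051803115119 mid [0.5718267  0.14275126 0.04      ] 0.14201382184668498 res 6.673422036291936e-05
sep 0.020164122279351163
forceps [ 0.46331703 -0.17683927  0.014     ] [ 0.62614951 -0.22278186  0.005     ] [ 0.62875694 -0.17633054  0.005     ] 0.04652445130670358 0.1659450167058905
[0.56473126 0.13663052 0.04      ]
[0.5644058  0.11747884 0.04      ]
```

Run:
```python
from h import *
import pickle
m,s=pickle.load(open("w1.pkl","rb")); print(bot.read_state()["q"],m["intrinsics"],m["k1"])
for X in([.4578,-.1948,.014],[.6207,-.206,.007],[.5645,.127,.04]): print(proj("wrist",X,m),proj("top",X))
```

```text
[-23.8438439   17.18412505   9.20921131 102.70071668  -3.16849875
  60.39959119  72.65904534] [[334.32991995   0.         324.26148058]
 [  0.         334.32991995 201.36368476]
 [  0.           0.           1.        ]] 0.006415410076323703
[ 5.57188624 91.01256149] [380.24775078 226.66920043]
[ 52.08611981 236.11431761] [381.39391427 177.7325285 ]
[329.56698289 178.26794517] [279.01663924 194.02070278]
```

```bash
python3 -m jog '{"grip":[1,1,1,1,1,1,1,1,1,1,1,1,1,1,1,1,1,1,1,1],"linear":[[0,-0.01,0],[0,-0.02,0],[0,-0.04,0],[0,-0.06,0],[0,-0.08,0],[0,-0.1,0],[0,-0.12,0],[-0.013,-0.14,0],[-0.013,-0.16,0],[-0.013,-0.18,0],[-0.013,-0.2,0],[-0.013,-0.22,0],[-0.013,-0.24,0.01],[-0.013,-0.26,0.02],[-0.013,-0.28,0.03],[-0.013,-0.3,0.04],[-0.013,-0.31,0.045],[-0.013,-0.32,0.05],[-0.013,-0.32,0.05],[-0.013,-0.32,0.05]],"roll":[5,15,25,35,45,55,65,75,85,95,105,115,125,135,145,155,165,175,181,181]}'
python3 - <<'E'
from h import *
s=bot.read_state(); m=bot.camera_model("wrist"); im=bot.capture("wrist"); cv2.imwrite("pics/w2.png",im)
import pickle; pickle.dump((m,s),open("w2.pkl","wb"))
print(s["time"],s["ee_pos"],s["orientation"],s["q"],-np.array(m["R"]).T@np.array(m["t"]))
E
```

```text
time: 4.4
ee_pos: [0.5508, -0.1974, 0.2534]
orientation: [-179.9, 0.0, -4.7]
force: [-0.3, 0.4, 0.6]
gripper_width: 0.0854
gripper_force: 0.0
4.4 [ 0.55079066 -0.19742     0.25339671] [-1.79944415e+02  4.39767553e-02 -4.69626768e+00] [-21.072243    27.97012245  50.37612012 105.69153549 -25.17582401
  58.27645889 -55.01352739] [ 0.63111905 -0.20260881  0.32239683]
```

View pics/w2.png

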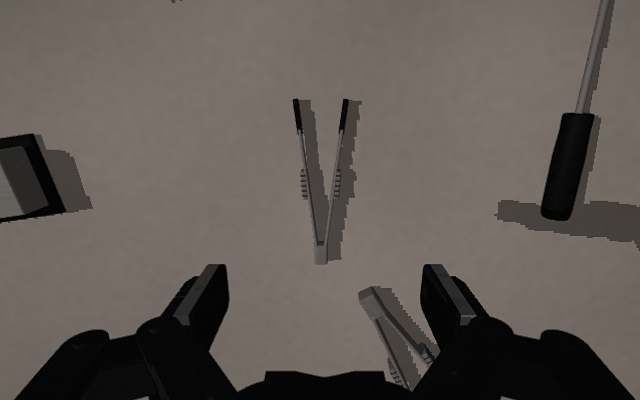

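The forceps are in clear view: tips at (296,99) and (345,99), ribbed grips at (304,184) and (338,184), rear at (321,264).

Run:
```python
from h import *
import pickle
m,s=pickle.load(open("w2.pkl","rb")); P=lambda a,z:onz("wrist",a,z,m)
tl,tr=P((296,99),.011),P((345,99),.011); r=P((321,264),.003); rt=P((321,242),.014)
gl,gr=P((303.5,170),.014),P((338,170),.014); gl2,gr2=P((303.5,198),.014),P((338,198),.014)
tm=(tl+tr)/2; d=(tm-r)[:2]; L=np.linalg.norm(d); d/=L; print("tips",tl,tr,np.linalg.norm(tl-tr),"len",L,"yaw",np.degrees(np.arctan2(d[1],d[0])))
print("rear",r); 
for n,o in(("fromtip",tm[:2]-.079*d),("fromrear",r[:2]+.086*d),("grips",(gl+gr+gl2+gr2)[:2]/4)): print(n,o)
print("gripw",np.linalg.norm(gl-gr),"griplen",np.linalg.norm(gl-gl2))
```

```text
tips [ 0.62718227 -0.17687033  0.011     ] [ 0.62362036 -0.22034718  0.011     ] 0.04362251944060655 len 0.16906198299504285 yaw -4.7363666920621625
rear [ 0.45691665 -0.18464913  0.003     ]
fromtip [ 0.54667109 -0.19208564]
fromrear [ 0.54262298 -0.19175024]
grips [ 0.54800595 -0.1922628 ]
gripw 0.03248543103633188 griplen 0.027655513485193187
```

Run:
```python
from h import *
import pickle
from scipy.spatial.transform import Rotation as Ro
m,s=pickle.load(open("w2.pkl","rb")); T=Ro.from_euler("xyz",s["orientation"],degrees=True).as_matrix(); p=s["ee_pos"]
for px,yy in(((227,266),-1),((205,265),-1),((424,266),1),((445,265),1)):
    o,d=ray("wrist",px,m); o=T.T@(o-p); d=T.T@d
    for y in(.0425*yy,-.0425*yy):
        k=(y-o[1])/d[1]; print(px,(o+k*d).round(4))
```

```text
(227, 266) [ 0.0106 -0.0425  0.0569]
(227, 266) [ 0.1553  0.0425 -0.204 ]
(205, 265) [ 0.0238 -0.0425  0.0337]
(205, 265) [ 0.1411  0.0425 -0.1792]
(424, 266) [0.0077 0.0425 0.0621]
(424, 266) [ 0.1483 -0.0425 -0.1914]
(445, 265) [0.0207 0.0425 0.0395]
(445, 265) [ 0.1362 -0.0425 -0.1703]
```

```bash
python3 -m jog '{"grip":[1,1,1,1,1,1,1,1,1,-0.22,-0.22,-0.22,-0.22,-0.22,-0.22,-0.22,-0.22],"linear":[[-0.005,-0.005,0.02],[-0.005,-0.005,0.05],[-0.005,-0.005,0.085],[-0.005,-0.005,0.12],[-0.005,-0.005,0.15],[-0.005,-0.005,0.168],[-0.005,-0.005,0.176],[-0.005,-0.005,0.179],[-0.005,-0.005,0.179],[-0.005,-0.005,0.179],[-0.005,-0.005,0.179],[-0.005,-0.005,0.179],[-0.005,-0.005,0.179],[-0.005,-0.005,0.179],[-0.005,-0.005,0.179],[-0.005,-0.005,0.179],[-0.005,-0.005,0.179]],"roll":[0,0,0,0,0,0,0,0,0,0,0,0,0,0,0,0,0]}'
python3 - <<'E'
from h import *
cv2.imwrite("pics/w3.png",bot.capture("wrist"))
E
```

```text
time: 6.58
ee_pos: [0.5462, -0.1942, 0.0757]
orientation: [-180.0, -0.1, -4.9]
force: [-0.4, 0.3, 6.0]
gripper_width: 0.0334
gripper_force: 9.2
```

View pics/w3.png

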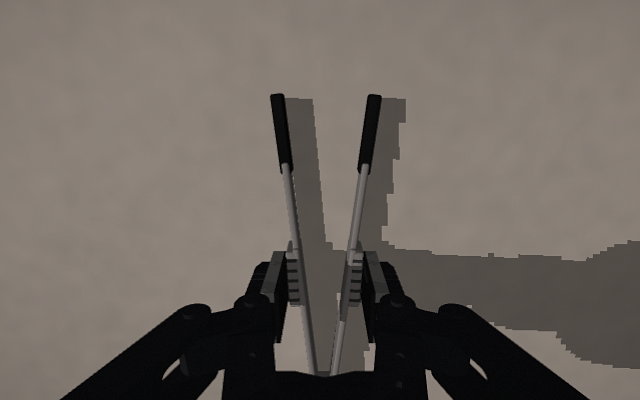

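Both pads are on the ribbed grips at x = 293 and 355, and the tips are at (278,97) and (374,97). Next: lift, squeeze, and carry to a point above the gauge.

```bash
python3 -m jog '{"grip":[-0.22,-0.25,-0.3,-0.35,-0.4,-0.42,-0.42,-0.42,-0.42,-0.42,-0.42,-0.42,-0.42,-0.42,-0.42,-0.42,-0.42,-0.42,-0.42,-0.42],"linear":[[0,0,-0.005],[0,0,-0.015],[0,0,-0.03],[0,0,-0.05],[-0.003,-0.012,-0.07],[-0.008,-0.032,-0.085],[-0.014,-0.056,-0.09],[-0.021,-0.082,-0.09],[-0.028,-0.11,-0.09],[-0.035,-0.138,-0.09],[-0.042,-0.166,-0.09],[-0.049,-0.194,-0.09],[-0.056,-0.222,-0.09],[-0.063,-0.248,-0.09],[-0.069,-0.272,-0.09],[-0.074,-0.292,-0.09],[-0.078,-0.306,-0.09],[-0.08,-0.315,-0.09],[-0.08,-0.315,-0.09],[-0.08,-0.315,-0.09]],"roll":[0,0,0,0,0,-1,-2,-3,-4,-5,-6,-7,-8,-9,-9,-9,-9,-9,-9,-9]}'
python3 - <<'E'
from h import *
import pickle
s=bot.read_state(); m=bot.camera_model("wrist"); pickle.dump((m,s),open("w4.pkl","wb"))
cv2.imwrite("pics/w4.png",bot.capture("wrist")); print(s["q"],s["ee_pos"])
E
```

```text
time: 9.12
ee_pos: [0.4933, 0.126, 0.165]
orientation: [180.0, -0.0, 4.0]
force: [0.4, -1.3, -0.7]
gripper_width: 0.0248
gripper_force: 14.4
[-54.51817252  27.55073145  45.93870465 119.75577504 -28.56161067
  43.99141055 -76.62811103] [0.49325395 0.12595664 0.16501173]
```

View pics/w4.png

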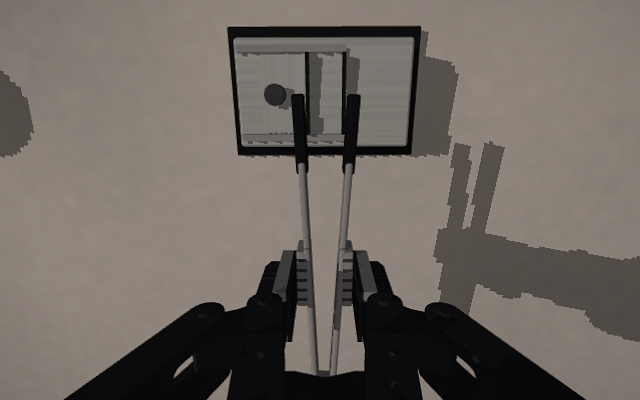

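Held over the gauge: tips end at about (298,95) and (354,95), ridges at x≈307 and 345 from row 52 down to about row 135. Now the offsets.

```bash
cat > meas.py <<'E'
from h import *
import sys,pickle
from scipy.spatial.transform import Rotation as Ro
def run(tag,ridges,tips,tipz):
    m,s=pickle.load(open(tag+".pkl","rb")); g=cv2.cvtColor(cv2.imread(f"pics/{tag}.png"),cv2.COLOR_BGR2GRAY).astype(float)
    T=Ro.from_euler("xyz",s["orientation"],degrees=True).as_matrix(); p=s["ee_pos"]
    def cen(y,xc,h,th):
        xs=np.arange(int(xc)-h,int(xc)+h+1); w=np.clip(th-g[y,xs],0,None); return w@xs/w.sum() if w.sum()>20 else None
    rl=[]
    for xa,ya,yb,xb,yv in ridges:   # ends (xa,ya),(xb,yb); scan rows ya+2..yv
        pts=[(c,y) for y in range(int(ya)+2,int(yv)) if (c:=cen(y,xa+(xb-xa)*(y-ya)/(yb-ya),3,50)) is not None]
        W=np.array([T.T@(onz("wrist",q,.04,m)-p) for q in pts]); f=np.polyfit(W[:,0],W[:,1],1)
        A=T.T@(onz("wrist",(xa,ya),.04,m)-p);B=T.T@(onz("wrist",(xb,yb),.04,m)-p)
        rl.append((f,(A+B)/2)); print("ridge n",len(pts),"len",np.linalg.norm(A-B).round(4),"angle",np.degrees(np.arctan(f[0])).round(2),"midx",((A+B)/2)[0].round(4),"y at x=.08",np.polyval(f,.08).round(4))
    print("ridge gap",np.polyval(rl[1][0],.08)-np.polyval(rl[0][0],.08))
    tp=[]
    for x,y in tips:
        c=[cen(y+k,x,9,45) for k in(2,4,6)]; c0=c[0]-(c[2]-c[0])/2
        q=T.T@(onz("wrist",(c0,y),tipz,m)-p); tp.append(q); print("tip px",c,"tool",q.round(4))
    print("tip gap",tp[1][1]-tp[0][1]); return rl,tp
E
python3 - <<'E'
from meas import *
run("w4",[(307,52,135,309,90),(345,52,132,345,90)],[(298,95),(354,95)],.100)
g=cv2.cvtColor(cv2.imread("pics/w4.png"),cv2.COLOR_BGR2GRAY)
print(g[46:60,304:312]); print(g[46:60,342:349]); print(g[90:104,292:306]);print(g[125:140,303:316]);print(g[125:140,338:348])
E
```

```text
ridge n 36 len 0.0436 angle -0.69 midx 0.0791 y at x=.08 -0.0106
ridge n 36 len 0.0419 angle 0.31 midx 0.08 y at x=.08 0.0092
ridge gap 0.019829312010192272
tip px [np.float64(298.634), np.float64(298.82510288065845), np.float64(298.9047619047619)] tool [ 0.0796 -0.0111  0.065 ]
tip px [np.float64(353.1458333333333), np.float64(353.13563218390806), np.float64(352.7853881278539)] tool [0.0796 0.0098 0.065 ]
tip gap 0.02094561424803769
[[102 102 103 102 102 102 102 102]
 [103 102 102 102 102 103 103 103]
 [102 102 103 104 104 105 104 103]
 [104 104 104 105 104 105 105 105]
 [106 106 107 106 106 105 105 106]
 [ 95  88  90  89  91  97  95  95]
 [ 58   6   6   7  29  66  67  67]
 [ 81   9  12  11  24  57  69  68]
 [116   7  13  13  28  65  78  76]
 [114   6  15  13  29  65  77  76]
 [114   6  14  12  29  64  79  77]
 [113   5  11  12  29  65  79  78]
 [114   7  14  10  29  65  79  77]
 [113   5  13  12  30  64  77  77]]
[[103 103 103 105 115 124 122]
 [104 103 104 105 107 109 112]
 [105 105 105 102  86  71  81]
 [105 105 106 104  87  73  73]
 [104  99 100  98  82  74  73]
 [ 90  67  69  6
[... 1862 characters left out ...]
[ 11   5   5  22  70 107 104 104 104 104 104 103 103]]
[[120 121 118  82   5  10  10   8  12  14]
 [122 123 120  84   4  11  10  10  13  15]
 [122 123 120  85   4  10  12   8   9  11]
 [121 123 118  80   5  10  12  10  12  15]
 [120 121 114  55   7  10  11  11  13  14]
 [118 120 113  56   6  11  11  10  17  14]
 [118 119 113  56   6  13  11  10  13  14]
 [118 120 112  54   7  12  11   8  14  15]
 [103 104  97  48   4  10  11  10  14  15]
 [ 85  86  87  81  38  40  29   8  12  15]
 [104 105 105 107 109 106  74   6  13  15]
 [102 102 102 102 103  98  48   4  13  14]
 [103 101 103 103 104  98  46   6  15  13]
 [103 103 103 104 106  97  25   6  14  14]
 [104 104 104 104 106  98  25   9  12  12]]
```

```bash
python3 -m jog '{"grip":[-0.42,-0.42,-0.42,-0.42,-0.42,-0.42,-0.42,-0.42],"linear":[[0,0,0.006],[0,0,0.014],[0,0,0.023],[0,0,0.031],[0,0,0.036],[0,0,0.038],[0,0,0.038],[0,0,0.038]],"roll":[0,0,0,0,0,0,0,0]}'
python3 - <<'E'
from h import *
import pickle
s=bot.read_state(); m=bot.camera_model("wrist"); pickle.dump((m,s),open("w5.pkl","wb"))
im=bot.capture("wrist"); cv2.imwrite("pics/w5.png",im); print(s["ee_pos"])
c=cv2.convertScaleAbs(cv2.resize(im[40:190,230:430],None,fx=4,fy=4,interpolation=cv2.INTER_NEAREST),alpha=2.2,beta=10)
cv2.imwrite("pics/crop5.png",c)
sd=bot.capture("side"); cv2.imwrite("pics/side5.png",sd)
E
```

```text
time: 10.18
ee_pos: [0.4933, 0.1268, 0.1271]
orientation: [-180.0, -0.0, 4.1]
force: [-0.3, 0.2, -1.4]
gripper_width: 0.0248
gripper_force: 14.4
[0.49329892 0.1267886  0.12710643]
```

View pics/crop5.png

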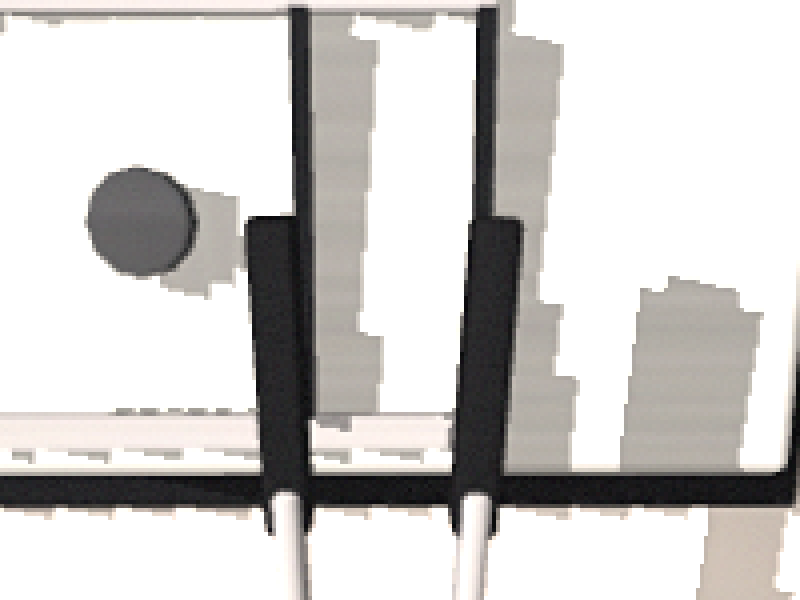

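The tip ends span x = 291.5–305 and 347.7–361 at row 94. Left ridge top is at 302–307 (row 42) and right ridge at 349–354.

Run:
```python
from meas import *
rl,_=run("w5",[(305,42,143,308,90),(351.3,42,143,348,90)],[(298,94),(354,94)],.062)
m,s=pickle.load(open("w5.pkl","rb")); T=Ro.from_euler("xyz",s["orientation"],degrees=True).as_matrix(); p=s["ee_pos"]
g=cv2.cvtColor(cv2.imread("pics/w5.png"),cv2.COLOR_BGR2GRAY)
print(g[70,300:312],g[70,345:358])
for z in(.058,.062,.066):
  q=[T.T@(onz("wrist",(x,94),z,m)-p) for x in(291.2,304.7,347.3,360.2)]; q=np.array(q)
  print(z,q[:,1].round(4),q[0,0].round(4),"width",q[1,1]-q[0,1],"centres",(q[0,1]+q[1,1])/2,(q[2,1]+q[3,1])/2,"gap",(q[2:,1].sum()-q[:2,1].sum())/2)
  f=[np.polyval(r[0],q[0,0]) for r in rl]; print("  ridges",f)
```

```text
ridge n 46 len 0.0427 angle 0.18 midx 0.0795 y at x=.08 -0.0098
ridge n 46 len 0.0427 angle -0.5 midx 0.0795 y at x=.08 0.0103
ridge gap 0.02005142618249786
tip px [np.float64(299.16022099447514), np.float64(299.32209737827714), np.float64(299.5698324022346)] tool [ 0.08   -0.011   0.0652]
tip px [np.float64(353.53395784543324), np.float64(353.5206812652068), np.float64(353.1505617977528)] tool [0.08   0.0099 0.0651]
tip gap 0.02092228010557536
[129 130 118   7  13  16  12  30  66  79  77  76] [125 126 123  89   5  14  16  13  31  70  78  77  77]
0.058 [-0.0143 -0.009   0.0077  0.0128] 0.08 width 0.005310128200731793 centres -0.01166664628016681 0.010284049204747849 gap 0.021950695484914656
  ridges [np.float64(-0.009800617095480692), np.float64(0.010251337611804067)]
0.062 [-0.0139 -0.0088  0.0075  0.0124] 0.08 width 0.005156458611070967 centres -0.011368971222598483 0.009946493955169949 gap 0.02131546517776843
  ridges [np.float64(-0.00980055443607654), np.float64(0.01025116003500279)]
0.066 [-0.0136 -0.0086  0.0072  0.012 ] 0.08 width 0.0050027890214101416 centres -0.011071296165030158 0.009608938705592054 gap 0.020680234870622212
  ridges [np.float64(-0.00980049177667239), np.float64(0.010250982458201512)]
```

View pics/side5.png

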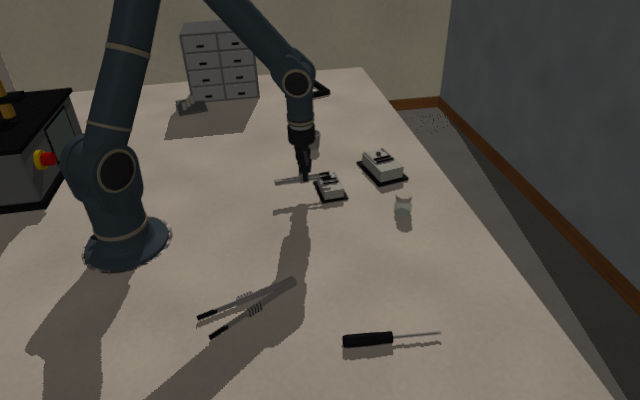

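```bash
python3 -m jog '{"grip":[-0.43,-0.435,-0.435,-0.435,-0.435,-0.435,-0.435,-0.435],"linear":[[0,0.0005,0.001],[0,0.001,0.003],[0,0.001,0.004],[0,0.001,0.004],[0,0.001,0.004],[0,0.001,0.004],[0,0.001,0.004],[0,0.001,0.004]],"roll":[0,0,0,0,0,0,0,0]}'
python3 - <<'E'
from meas import *
s=bot.read_state(); m=bot.camera_model("wrist"); pickle.dump((m,s),open("w6.pkl","wb"))
im=bot.capture("wrist"); cv2.imwrite("pics/w6.png",im); print(s["ee_pos"],s["gripper_width"])
g=cv2.cvtColor(im,cv2.COLOR_BGR2GRAY)
for y in(55,70,91,95,98): print(y,g[y,285:312],g[y,343:368])
E
```

```text
time: 11.28
ee_pos: [0.4932, 0.1258, 0.1229]
orientation: [-180.0, -0.0, 4.1]
force: [-0.5, 0.6, -0.7]
gripper_width: 0.0247
gripper_force: 15.0
[0.49322226 0.12579209 0.12293048] 0.024665105152987084
55 [129 129 128 129 130 130 129 128 130 132 132 130 130 119  60  10  16  14
  11  36  77  78  78  77  78  76  77] [126 126 129 121  30  11  16  14  17  45  80  78  78  77  78  78  76  77
  77  78  77  77  78  77  77]
70 [128 129 129 129 130 130 129 129 130 131 132 130 129 130 117   6  13  14
  15  19  53  81  79  79  78  79  78] [127 127 130 121   1  16  12  14  24  55  80  78  78  78  78  78  77  77
  78  77  78  78  77  76  87]
91 [ 76  93 131 130 129 129 130 129 128 130 131 132 130 129 120  60   9  13
  15  13  44  80  77  77  77  76  77] [126 128 124  84   8  14  12  11  38  82  78  77  77  77  77  78  77  78
  78  77  77  75  89 129 126]
95 [ 94 132 129 129 129 129 131 125  80   6   8  10   8  13  10  12  13  11
  11   5  13  50  77  76  75  75  76] [123 126 116  24   9  10  12  12  10  11   9  10   9   7   7  35  73  77
  75  75  74  75  94 124 123]
98 [ 76  75  90 125 123 125 127 115  33  12  14  12  15  13  13  13  14  14
  12   6   8  42  78  76  75  75  76] [123 120  86   3  14  15  15  15  14  14  13  14  11  13  10   9  41  78
  76  75  74  84 125 122 122]
```

Run:
```python
from meas import *
m,s=pickle.load(open("w6.pkl","rb")); T=Ro.from_euler("xyz",s["orientation"],degrees=True).as_matrix(); p=s["ee_pos"]
F=lambda a,z:(T.T@(onz("wrist",a,z,m)-p))[:2].round(4)
print("ridges",F((303.0,94),.04),F((348.9,94),.04))
for z in(.056,.06): print(z,"tips",F((299.2,94),z),F((352.8,94),z))
```

```text
ridges [ 0.0799 -0.0105] [0.0799 0.0094]
0.056 tips [ 0.0799 -0.011 ] [0.08   0.0098]
0.06 tips [ 0.08   -0.0107] [0.08   0.0094]
```

Both tips are within about 0.5 mm of their ridges and lengthwise centred, roughly 13 mm above the gauge. Handing in.

```bash
python3 -c "
from plant import bot
print(bot.close_job())"
```

```text
the job is handed in; nothing more can be done
None
```

The job is handed in with the forceps held level about 13 mm above the gauge, squeezed to its roughly 20 mm gap with each tip within about 0.5 mm of its ridge line and near the middle of its length; no verdict came back.

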